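Deburr the bore of the wide port sleeve

ROBOT

A 6-joint arm with a two-finger parallel gripper is mounted at the origin on the work surface. World frame = base frame: x ahead of the robot, y to its left, z up, the work surface at z = 0. Lengths are in m, angles in rad, forces in N, time in s.
With the tool pointing down it reaches from about 0.35 to 0.775 m from the base axis. Payload 5.5 kg.
Tool frame: the origin (TCP) lies midway between the tips of the shut fingers; the grasp point (between the pads) lies 19 mm behind it; z points along the fingers, y is the line along which they close (so a half turn about z gives the same grasp; the last joint's range is limited). The gripper opens to 85 mm and grips with 20 to 120 N. Pads are 22 mm wide; open, the fingers measure 114 mm over their backs; the gripper's body (76 mm by 85 mm) begins 54 mm behind the grasp point. The pads swing forward as they close: fully open they stand 13 mm farther back than shut.
Start: joints at [1.069, 0.313, 0.046, 1.304, 0, 1.431], TCP at [0.204, 0.538, 0.231] pointing down, gripper open.
Joint ranges: [-2.76, 2.76], [-0.86, 1.69], [-1.03, 1.26], [-2.2, 2.34], [-1.47, 1.5], [-3.14, 3.14]. Speed limits (rad/s): [2.57, 2.57, 3.14, 3.14, 3.14, 3.14].

INTERFACE

Orientations are given as a unit quaternion [w, x, y, z].
In Python, from workcell import env gives the robot as it stands. The module is installed in compiled form; this text tells all that it offers.
- The arm moves only by the tool servo_tool, never from a script. Its argument "increments" is a list of rows, each an object of numbers: "grip": the closure, from 0 (fully open) to 1 (shut); "x", "y", "z": the shift along the tool's x, y, z in mm; "roll": the turn about the tool's z in degrees. In form: [{"grip": .., "x": .., "y": .., "z": .., "roll": ..}, ...]. A call has 1 to 5 rows; each row shifts and turns the commanded pose from where the row before left it, along the tool's axes as they then stand; what a row does not reach is not made up. A row lasts 1/12 s, in which the tool goes at most 41.7 mm and 7.16 degrees, less where a joint would pass 70% of its speed; a pose out of reach is approached as far as the arm can. A call is refused whole if a number of a shift passes 41.7 or a number of a turn 7.16, either way. A call with a gripper value outside its range is refused whole. The fingers move at their own pace and stop on an object; "grip_force" is the grip in N (left out, the last holds). Time passes only in rows, so rows that do not move let the fingers close. It gives the time, the measured TCP pose, the force, the opening and the grip force at its end, in the units of the state.
- env.get_state(): the state, without advancing time (a new reading comes with each control period).
- env.read_camera(name): name is "scene" or "top" or "wrist"; returns the picture (480x640x3 uint8, red, green, blue); there is no depth.
- env.get_calibration(name): a dict with "vertical_fov" (degrees; the focal length in pixels is half the picture's height over the tangent of half this angle, whatever the lens; pixels are square), "cx", "cy" (the principal point, pixels), "k1" (the pictures are not rectified: a ray, as slopes to the right and down, at radius r is drawn at 1 + k1 r^2 times it, then the intrinsics apply), "rvec" (rotation vector, rad) and "tvec" (3), from world to camera coordinates, as OpenCV has them; the wrist camera has in their place "tool_from_camera" (4x4, takes a point from camera to tool coordinates, whose origin is the TCP and whose axes are the flange's). Camera axes: x right, y down, z forward; pixel columns grow to the right and rows downward; lengths in m; the calibration is good to about 2 mm. A picture is of the moment at which its call begins: read the wrist's pose just before it. get_calibration takes no time and is no camera call.
- env.hand_in(): hands the job in; it is judged then, once.
The state is a dict: "clock": time; "joint_pos": joint angles; "qvel": joint speeds; "tau": joint torques, N m; "tcp_pos": TCP position; "orientation": TCP orientation; "wrist_force": force on the tool from outside, world axes, zero at the start; "ft_torque": the same for the moment, N m; "finger_gap": finger opening in m; "grip_force": force on a finger pad.
Only numpy, scipy, OpenCV 4.12 (cv2) and the standard library are available. Lean on these libraries where they do the work, as an engineer would, in place of code of your own. Each camera call takes 0.05 s, during which the arm holds its last target. There are 200 camera calls.

TASK

Two cut steel port sleeves stand clamped under hand-turned deburrers. On the wider sleeve only, press the upright knob down so that the blade bears on the edge of the bore, and keep it down while you walk the knob one full circle counter-clockwise (seen from above), back to where it began; then let go so that it springs up. Leave the narrower sleeve's deburrer, the loose spare sleeve, the jar and the brush alone.

Things in the scene. Friction and masses are not known exactly. Their poses are not given: they have to be found in the camera images.
- wide_knob (a point): Centre (half-way up) of the upright aluminium knob of the WIDE sleeve's deburrer: 26 mm across, 44 mm tall, gripped from above. On the crank arm's end, 39 mm from the bore's axis, blade right below it. Centre 120 mm above the bench when up, 110 mm pressed; the arm's top (86 mm) is the highest thing under the fingers. The knob spins freely on its stem: a gripper holding it need not turn.
- wide_bore (a point): Centre of the mouth of the WIDE sleeve's bore, on the axis about which the arm turns, 62 mm above the bench. Plain steel sleeve, 100 mm outside, 88 mm bore, 50 mm tall, fixed on a 130 mm square, 12 mm thick aluminium plate. Its place and heading vary: the arm may point any way at the start.
- wide_turn (a joint): Angle of the wide sleeve's arm, rad: 0 at the start, grows counter-clockwise seen from above, 6.28 is a full circle; hard stops at 0 and 6.6. Light friction (about 1 N at the knob); stays where it is left.
- wide_press (a joint): How far the wide deburrer's knob and blade are pressed down, in m: 0 up, 0.010 fully down on its stop. A spring pushes it up (about 2 N at the top, 7 N at the bottom); the blade meets the bore's edge at about 0.005.
- narrow_turn (a joint): Angle of the other deburrer's arm, rad, 0 at the start; not to be turned. It has the same knob at the same height, but on a narrower sleeve (68 mm outside, 58 mm bore, knob 24 mm from the axis, plate 100 mm square), left or right of the wide one, at least 0.2 m away axis to axis.
- spare: Loose spare steel sleeve standing on the bench, 84 mm outside, 45 mm tall, with no deburrer; origin at the centre of its underside. Bystander.
- media: Amber jar with a white cap, 72 mm across, 130 mm tall; origin at the centre of its underside. Bystander.
- brush: Wooden-handled brush lying on the bench; origin on its underside. Bystander.
Things that resemble listed ones, but are neither listed nor needed, are in the scene too. What is shaped like the part that bears wide_knob but blue or yellow is not meant. Leave any brown or green look-alike of the part that bears narrow_turn alone.

How it is judged:
On the way, in this order (a step that is already met when the one before it is completed fails the run):
1. at the start of the circle, the wide deburrer's knob is pressed down so that the blade bears on the edge (value of joint wide_press above 0.005 m and value of joint wide_turn below 0.35 rad), for 0.1 s.
2. the blade is still pressed on half-way round (value of joint wide_press above 0.005 m and value of joint wide_turn above 3.14 rad), for 0.05 s.
At the end, for the whole second after the job is handed in: The wide sleeve's crank arm has gone a full circle (joint at least 6.1 rad, that is 350 degrees or more), its knob is released and up again (pressed less than 3 mm), and the narrow sleeve's arm has not been turned (less than 0.3 rad) (value of joint wide_turn above 6.1 rad and value of joint wide_press below 0.003 m and value of joint narrow_turn below 0.3 rad); the robot touches nothing.
It fails at once if the wide deburrer's blade is off the edge (knob pressed less than 4 mm) part-way round the circle (between 0.35 and 5.9 rad) (value of joint wide_turn between 0.35 and 5.9 rad and value of joint wide_press below 0.004 m).
It fails at once if the narrow sleeve's deburrer is turned by 0.3 rad or more (value of joint narrow_turn above 0.3 rad).
It fails at once if the spare sleeve is moved by more than 40 mm (distance of spare from where it was at the start of the episode above 0.04 m).
It fails at once if the jar is moved by more than 40 mm (distance of media from where it was at the start of the episode above 0.04 m).
It fails at once if the brush is moved by more than 40 mm (distance of brush from where it was at the start of the episode above 0.04 m).
It also fails if it takes over 53 s, if anything falls off the work surface, if the arm or the gripper's body presses on something with over 40 N, if the wrist force passes 120 N, or if a joint passes its speed limit or range.

## Working session

There is one attempt and no reset: what is moved stays moved. The work goes in short steps, Python scripts to look and compute and a tool call to move; the robot and the scene stay as the last step left them, time stands still between calls to the robot, and variables do not carry over. Pictures are saved under pics/ and viewed, at most 10 in all, crops included, and the job is handed in when it is done.

Besides the shell and the picture viewer there is one more tool, called after ">>>" in YAML: its name, and indented under it one key for each argument. servo_tool: Moves the arm, as the interface text tells. Its arguments: {"type":"object","properties":{"increments":{"type":"array"},"grip_force":{"type":"number"}},"required":["increments"]}

```bash
mkdir -p pics
cat > h.py <<'E'
import numpy as np, cv2
from workcell import env
def K(c):
    f=240/np.tan(np.radians(c["vertical_fov"])/2)
    return f
def ray(name,u,v,st=None):
    c=env.get_calibration(name); f=K(c)
    x,y=(u-c["cx"])/f,(v-c["cy"])/f
    rd=np.hypot(x,y); r=rd
    for _ in range(30): r=rd/(1+c["k1"]*r*r)
    s=r/rd if rd>0 else 1
    d=np.array([x*s,y*s,1.])
    if name=="wrist":
        st=st or env.get_state(); w,a,b,e=st["orientation"]
        from scipy.spatial.transform import Rotation as R
        Rt=R.from_quat([a,b,e,w]).as_matrix(); T=np.array(c["tool_from_camera"])
        return Rt@T[:3,3]+st["tcp_pos"],Rt@T[:3,:3]@d
    R_=cv2.Rodrigues(np.array(c["rvec"],float))[0]; t=np.array(c["tvec"],float).ravel()
    return -R_.T@t,R_.T@d
def onz(name,u,v,z,st=None):
    o,d=ray(name,u,v,st); return o+d*(z-o[2])/d[2]
def save(n,img): cv2.imwrite("pics/"+n,cv2.cvtColor(img,cv2.COLOR_RGB2BGR))
E
python3 - <<'E'
from h import *
s=env.get_state(); print(s["clock"],s["tcp_pos"],s["orientation"],s["finger_gap"])
for n in("scene","top"):
    i=env.read_camera(n); save(n+"0.png",i); np.save(n+"0.npy",i); print(n,ray(n,320,240))
E
```

```text
0.0 [0.20328533 0.53731148 0.23039129] [-2.79481286e-04  1.79917579e-01  9.83681250e-01 -8.86325144e-04] 0.08563236790811875
scene (array([1.11951358, 0.60475126, 1.23190225]), array([-0.43334617, -0.4231411 , -0.79571864]))
top (array([0.37981036, 0.00561565, 1.32956961]), array([ 1.18361154e-01, -8.57310263e-04, -9.92979107e-01]))
```

View pics/top0.png

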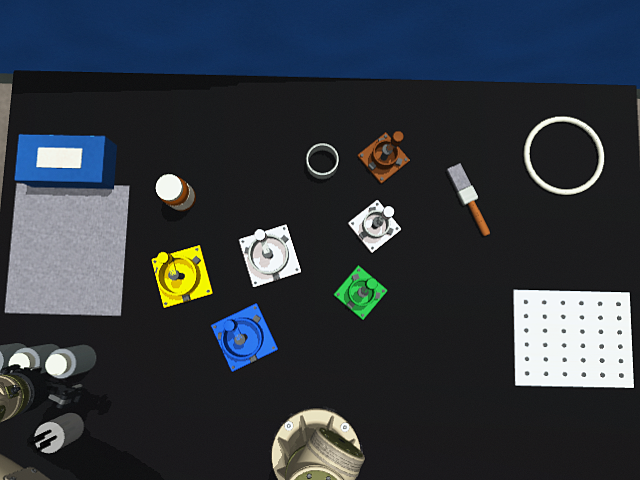

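View pics/scene0.png

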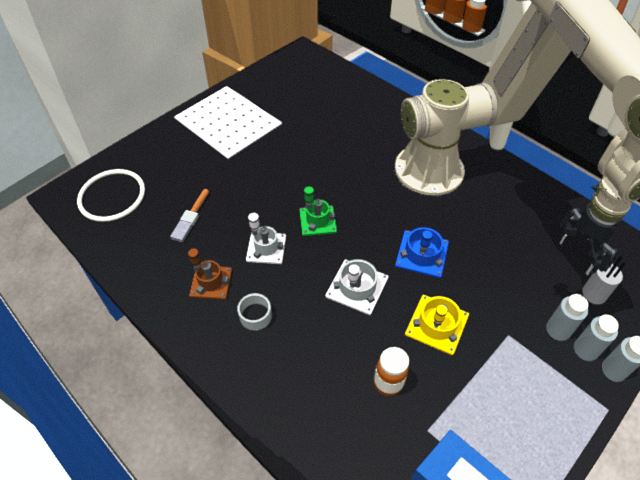

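The candidates for the wide deburrer in the top view are yellow (180,275), blue (243,338) and plain aluminium (270,256). The narrower ones are aluminium (375,225), brown (384,157) and green (360,292). Plain (270,256) fits, as it is uncoloured and has the wider sleeve and plate. I'll confirm that in a crop and measure it.

Run:
```python
from h import *
i=np.load("top0.npy"); j=np.load("scene0.npy")
a=cv2.resize(i[206:306,220:320],(400,400),interpolation=cv2.INTER_CUBIC)
b=cv2.resize(j[240:320,320:400],(400,400),interpolation=cv2.INTER_CUBIC)
save("crop.png",np.hstack([a,b]))
def plate(im,name,u,v):
    g=(im.min(2)>90).astype(np.uint8); g=cv2.morphologyEx(g,cv2.MORPH_CLOSE,np.ones((5,5)))
    n,l,st,c=cv2.connectedComponentsWithStats(g); k=l[v,u]
    cs=cv2.findContours((l==k).astype(np.uint8),0,2)[0]
    r=cv2.minAreaRect(max(cs,key=cv2.contourArea)); print(r)
    P=np.array([onz(name,*p,0.012) for p in cv2.boxPoints(r)]);print(P.round(4),P.mean(0),np.linalg.norm(np.diff(P,axis=0),axis=1))
plate(i,"top",245,256)
plate(i,"top",355,225)
```

```text
((268.8558654785156, 253.6387939453125), (54.107086181640625, 50.88571548461914), 72.6459732055664)
[[0.5437 0.2213 0.012 ]
 [0.5865 0.0966 0.012 ]
 [0.4531 0.0509 0.012 ]
 [0.4112 0.1743 0.012 ]] [0.4986441  0.13578783 0.012     ] [0.13186921 0.14100794 0.1303622 ]
((376.5287780761719, 223.8521728515625), (38.7775993347168, 44.26591873168945), 51.63251495361328)
[[ 0.5847 -0.0651  0.012 ]
 [ 0.6597 -0.1547  0.012 ]
 [ 0.5807 -0.2181  0.012 ]
 [ 0.5067 -0.1287  0.012 ]] [ 0.58294306 -0.14165325  0.012     ] [0.11686986 0.10129847 0.11608046]
```

View pics/crop.png

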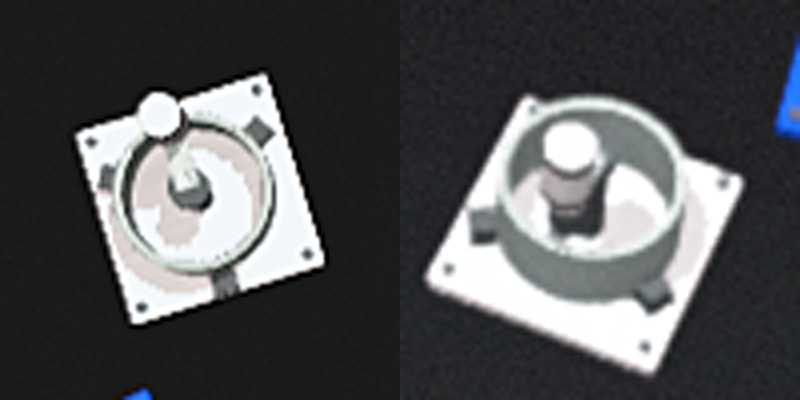

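The crop confirms it: plain aluminium plate, wide steel sleeve, knob top at crop (159,114) in the top view, which is pixel (259.4,234.1), and scene pixel (354.6,269). Now the positions.

Run:
```python
from h import *
q=lambda x,y:(220+x/4-.4,206+y/4-.4)
P=np.array([onz("top",*q(*p),.012) for p in[(75,131),(267,72),(325,264),(133,325)]]);c=P.mean(0);print(P.round(4),c,np.linalg.norm(np.diff(P,axis=0),axis=1))
b=onz("top",*q(196,191),.062);print("bore",b)
k=onz("top",*q(159,114),.142);print("knob",k,np.linalg.norm((k-c)[:2]),np.linalg.norm((k-b)[:2]))
print("knob scene",onz("scene",354.2,269,.142))
# blue knob, media pos
print("blue",onz("top",231,326,.142),"narrowknob",onz("top",389,211,.142))
```

```text
[[0.5361 0.2162 0.012 ]
 [0.5777 0.093  0.012 ]
 [0.4538 0.0518 0.012 ]
 [0.4118 0.1738 0.012 ]] [0.49485274 0.13371526 0.012     ] [0.1300467  0.13058219 0.12902785]
bore [0.49443753 0.13147876 0.062     ]
knob [0.5318722  0.14674361 0.142     ] 0.03924511029262754 0.04042734764670598
knob scene [0.53121977 0.14695262 0.142     ]
blue [0.31803193 0.2038774  0.142     ] narrowknob [ 0.59394393 -0.15610513  0.142     ]
```

>>> servo_tool:
  increments:
    - {"grip": 0, "roll": -6.9}
    - {"grip": 0, "roll": -6.9}
    - {"grip": 0, "roll": -6.9}
    - {"grip": 0, "x": -23, "y": -28}
    - {"grip": 0, "x": -23, "y": -28}
  grip_force: 40

```text
invalid input at $.increments[0]: expected keys grip, x, y, z, roll
```

>>> servo_tool:
  increments:
    - {"grip": 0, "x": 0, "y": 0, "z": 0, "roll": -6.9}
    - {"grip": 0, "x": 0, "y": 0, "z": 0, "roll": -6.9}
    - {"grip": 0, "x": 0, "y": 0, "z": 0, "roll": -6.9}
    - {"grip": 0, "x": -23, "y": -28, "z": 0, "roll": 0}
    - {"grip": 0, "x": -23, "y": -28, "z": 0, "roll": 0}
  grip_force: 40

```text
clock: 0.52
tcp_pos: [0.2488, 0.4818, 0.2305]
orientation: [-0.0, -0.002, 1.0, -0.0]
wrist_force: [0.1, -0.3, 0.2]
finger_gap: 0.0856
grip_force: 0.0
```

>>> servo_tool:
  increments:
    - {"grip": 0, "x": -26, "y": -31, "z": 0, "roll": 0}
    - {"grip": 0, "x": -26, "y": -31, "z": 0, "roll": 0}
    - {"grip": 0, "x": -26, "y": -31, "z": 0, "roll": 0}
    - {"grip": 0, "x": -26, "y": -31, "z": 0, "roll": 0}
    - {"grip": 0, "x": -26, "y": -31, "z": 0, "roll": 0}

```text
clock: 0.93
tcp_pos: [0.38, 0.325, 0.2311]
orientation: [-0.0, 0.0, 1.0, -0.0]
wrist_force: [0.4, 1.1, -0.1]
finger_gap: 0.0855
grip_force: 0.0
```

>>> servo_tool:
  increments:
    - {"grip": 0, "x": -26, "y": -31, "z": 0, "roll": 0}
    - {"grip": 0, "x": -26, "y": -31, "z": 0, "roll": 0}
    - {"grip": 0, "x": -26, "y": -31, "z": 0, "roll": 0}
    - {"grip": 0, "x": -26, "y": -31, "z": 0, "roll": 0}
    - {"grip": 0, "x": -26, "y": -31, "z": 0, "roll": 0}

```text
clock: 1.35
tcp_pos: [0.5101, 0.1698, 0.231]
orientation: [-0.0, 0.0, 1.0, 0.0]
wrist_force: [-0.2, -0.1, 0.3]
finger_gap: 0.0851
grip_force: 0.0
```

>>> servo_tool:
  increments:
    - {"grip": 0, "x": -23, "y": -25, "z": 0, "roll": 0}
    - {"grip": 0, "x": 0, "y": 0, "z": 20, "roll": 0}
    - {"grip": 0, "x": 0, "y": 0, "z": 20, "roll": 0}
    - {"grip": 0, "x": 0, "y": 0, "z": 0, "roll": 0}
    - {"grip": 0, "x": 0, "y": 0, "z": 0, "roll": 0}

```text
clock: 1.77
tcp_pos: [0.5311, 0.1463, 0.1901]
orientation: [-0.002, 0.0, 1.0, -0.0]
wrist_force: [-0.6, 0.3, 0.1]
finger_gap: 0.0856
grip_force: 0.0
```

Run:
```python
from h import *
s=env.get_state(); i=env.read_camera("wrist"); save("w1.png",i); np.save("w1.npy",i)
print(s["clock"],s["tcp_pos"],s["orientation"])
```

```text
1.7667 [0.53110459 0.14633186 0.19007004] [-1.87785082e-03  4.19032019e-04  9.99998135e-01 -1.65558242e-04]
```

View pics/w1.png

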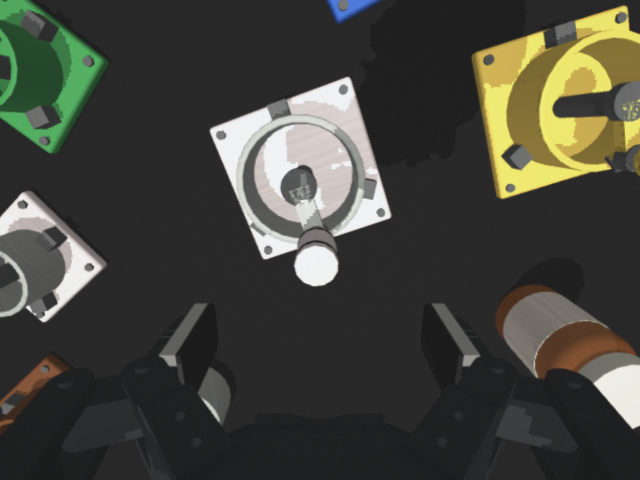

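The wrist picture shows the knob's top disc at (317,265), centred between the fingers, the sleeve rim centred near (301,180), and the jar to the lower right, clear of the fingers.

Run:
```python
from h import *
i=np.load("w1.npy"); s=env.get_state()
for p,z in (((317,265),.142),((301,180),.062),((240,180),.062),((364,180),.062)): print(p,onz("wrist",*p,z,s).round(4))
P=np.array([onz("wrist",*p,.012,s) for p in[(210,129),(349,78),(391,216),(264,259)]]);print(P.round(4),P.mean(0))
```

```text
(317, 265) [0.5307 0.1458 0.142 ]
(301, 180) [0.4929 0.1333 0.062 ]
(240, 180) [0.4927 0.0866 0.062 ]
(364, 180) [0.4929 0.1814 0.062 ]
[[0.4553 0.0521 0.012 ]
 [0.4146 0.1722 0.012 ]
 [0.5334 0.2142 0.012 ]
 [0.5761 0.0937 0.012 ]] [0.49486349 0.13305864 0.012     ]
```

>>> servo_tool:
  increments:
    - {"grip": 0, "x": 0, "y": 0, "z": 22, "roll": 0}
    - {"grip": 0, "x": 0, "y": 0, "z": 22, "roll": 0}
    - {"grip": 0, "x": 0, "y": 0, "z": 22, "roll": 0}
    - {"grip": 0, "x": 0, "y": 0, "z": 19, "roll": 0}
    - {"grip": 0.3, "x": 0, "y": 0, "z": 0, "roll": 0}

```text
clock: 2.23
tcp_pos: [0.5303, 0.147, 0.1041]
orientation: [-0.002, -0.0, 1.0, -0.0]
wrist_force: [-0.3, 1.0, 0.1]
finger_gap: 0.0756
grip_force: 0.0
```

>>> servo_tool:
  increments:
    - {"grip": 1, "x": 0, "y": 0, "z": 0, "roll": 0}
    - {"grip": 1, "x": 0, "y": 0, "z": 0, "roll": 0}
    - {"grip": 1, "x": 0, "y": 0, "z": 0, "roll": 0}
    - {"grip": 1, "x": 0, "y": 0, "z": 0, "roll": 0}
    - {"grip": 1, "x": 0, "y": 0, "z": 0, "roll": 0}

```text
clock: 2.65
tcp_pos: [0.5335, 0.1468, 0.1078]
orientation: [0.001, 0.0, 1.0, 0.0]
wrist_force: [0.2, 0.8, 1.4]
finger_gap: 0.0249
grip_force: 39.6
```

>>> servo_tool:
  increments:
    - {"grip": 1, "x": 0, "y": 0, "z": 3, "roll": 0}
    - {"grip": 1, "x": 0, "y": 0, "z": 3, "roll": 0}
    - {"grip": 1, "x": 0, "y": 0, "z": 3, "roll": 0}
    - {"grip": 1, "x": 0, "y": 0, "z": 0, "roll": 0}
    - {"grip": 1, "x": 0, "y": 0, "z": 0, "roll": 0}

```text
clock: 3.07
tcp_pos: [0.5335, 0.1468, 0.0982]
orientation: [0.001, 0.0, 1.0, 0.0]
wrist_force: [0.1, -0.1, 7.0]
finger_gap: 0.025
grip_force: 40.5
```

Run:
```python
from h import *
s=env.get_state(); print(s["tcp_pos"],s["wrist_force"],s["finger_gap"])
```

```text
[0.53346885 0.14681002 0.09815703] [ 0.09110946 -0.09568162  6.97488128] 0.02503101419783016
```

>>> servo_tool:
  increments:
    - {"grip": 1, "x": 3.6, "y": 7.3, "z": 0.3, "roll": 0}
    - {"grip": 1, "x": 5.0, "y": 6.4, "z": 0, "roll": 0}
    - {"grip": 1, "x": 6.2, "y": 5.2, "z": 0, "roll": 0}
    - {"grip": 1, "x": 7.2, "y": 3.8, "z": 0, "roll": 0}
    - {"grip": 1, "x": 7.8, "y": 2.3, "z": 0, "roll": 0}

```text
clock: 3.48
tcp_pos: [0.5036, 0.1709, 0.0981]
orientation: [0.002, 0.001, 1.0, -0.001]
wrist_force: [0.6, -6.5, 9.1]
finger_gap: 0.0248
grip_force: 40.7
```

>>> servo_tool:
  increments:
    - {"grip": 1, "x": 8.1, "y": 0.2, "z": 0, "roll": 0}
    - {"grip": 1, "x": 8.1, "y": -1.4, "z": 0, "roll": 0}
    - {"grip": 1, "x": 7.7, "y": -2.8, "z": 0, "roll": 0}
    - {"grip": 1, "x": 6.9, "y": -4.3, "z": 0, "roll": 0}
    - {"grip": 1, "x": 5.9, "y": -5.7, "z": 0, "roll": 0}

```text
clock: 3.9
tcp_pos: [0.4678, 0.1575, 0.0982]
orientation: [0.002, 0.0, 1.0, -0.0]
wrist_force: [3.2, -1.8, 5.8]
finger_gap: 0.0247
grip_force: 40.3
```

>>> servo_tool:
  increments:
    - {"grip": 1, "x": 4.1, "y": -6.8, "z": 0.4, "roll": 0}
    - {"grip": 1, "x": 2.6, "y": -7.6, "z": 0, "roll": 0}
    - {"grip": 1, "x": 1.2, "y": -8.0, "z": 0, "roll": 0}
    - {"grip": 1, "x": -0.5, "y": -8.1, "z": 0, "roll": 0}
    - {"grip": 1, "x": -2.0, "y": -7.9, "z": 0, "roll": 0}

```text
clock: 4.32
tcp_pos: [0.4608, 0.1194, 0.098]
orientation: [0.001, 0.0, 1.0, 0.001]
wrist_force: [-2.9, 0.9, 14.0]
finger_gap: 0.025
grip_force: 40.9
```

>>> servo_tool:
  increments:
    - {"grip": 1, "x": -3.6, "y": -7.3, "z": 0, "roll": 0}
    - {"grip": 1, "x": -5.0, "y": -6.4, "z": 0, "roll": 0}
    - {"grip": 1, "x": -6.2, "y": -5.2, "z": 0, "roll": 0}
    - {"grip": 1, "x": -7.2, "y": -3.8, "z": 0, "roll": 0}
    - {"grip": 1, "x": -7.8, "y": -2.3, "z": 0, "roll": 0}

```text
clock: 4.73
tcp_pos: [0.4912, 0.0934, 0.098]
orientation: [0.001, 0.001, 1.0, -0.001]
wrist_force: [-1.9, -1.1, 13.3]
finger_gap: 0.025
grip_force: 40.9
```

>>> servo_tool:
  increments:
    - {"grip": 1, "x": -8.1, "y": -0.6, "z": 0, "roll": 0}
    - {"grip": 1, "x": -8.1, "y": 1.1, "z": 0, "roll": 0}
    - {"grip": 1, "x": -7.7, "y": 2.8, "z": 0, "roll": 0}
    - {"grip": 1, "x": -6.9, "y": 4.3, "z": 0, "roll": 0}
    - {"grip": 1, "x": -5.9, "y": 5.7, "z": 0, "roll": 0}

```text
clock: 5.15
tcp_pos: [0.5284, 0.1074, 0.0981]
orientation: [0.001, 0.001, 1.0, 0.0]
wrist_force: [-2.1, 0.1, 12.2]
finger_gap: 0.0248
grip_force: 40.8
```

>>> servo_tool:
  increments:
    - {"grip": 1, "x": -4.6, "y": 6.8, "z": 0, "roll": 0}
    - {"grip": 1, "x": -3.1, "y": 7.6, "z": 0, "roll": 0}
    - {"grip": 1, "x": -1.2, "y": 8.0, "z": 0, "roll": 0}
    - {"grip": 1, "x": 0.3, "y": 8.1, "z": 0, "roll": 0}
    - {"grip": 1, "x": 2.0, "y": 7.9, "z": 0, "roll": 0}

```text
clock: 5.57
tcp_pos: [0.5343, 0.1458, 0.098]
orientation: [0.001, 0.0, 1.0, -0.0]
wrist_force: [-3.1, -2.6, 13.2]
finger_gap: 0.025
grip_force: 40.9
```

>>> servo_tool:
  increments:
    - {"grip": 1, "x": 0.7, "y": 1.8, "z": 0, "roll": 0}
    - {"grip": 1, "x": 0, "y": 0, "z": 0, "roll": 0}
    - {"grip": 1, "x": 0, "y": 0, "z": 0, "roll": 0}

```text
clock: 5.82
tcp_pos: [0.5333, 0.1481, 0.098]
orientation: [0.001, 0.0, 1.0, 0.0]
wrist_force: [-2.7, 0.2, 12.1]
finger_gap: 0.0252
grip_force: 40.9
```

>>> servo_tool:
  increments:
    - {"grip": 1, "x": 0, "y": 0, "z": -3, "roll": 0}
    - {"grip": 1, "x": 0, "y": 0, "z": -3, "roll": 0}
    - {"grip": 1, "x": 0, "y": 0, "z": -3, "roll": 0}
    - {"grip": 0.5, "x": 0, "y": 0, "z": 0, "roll": 0}
    - {"grip": 0, "x": 0, "y": 0, "z": 0, "roll": 0}

```text
clock: 6.23
tcp_pos: [0.5324, 0.1476, 0.1051]
orientation: [-0.001, 0.0, 1.0, -0.0]
wrist_force: [0.5, 1.1, 0.5]
finger_gap: 0.0483
grip_force: 0.0
```

>>> servo_tool:
  increments:
    - {"grip": 0, "x": 0, "y": 0, "z": 0, "roll": 0}
    - {"grip": 0, "x": 0, "y": 0, "z": 0, "roll": 0}
    - {"grip": 0, "x": 0, "y": 0, "z": 0, "roll": 0}
    - {"grip": 0, "x": 0, "y": 0, "z": 0, "roll": 0}
    - {"grip": 0, "x": 0, "y": 0, "z": -8, "roll": 0}

```text
clock: 6.65
tcp_pos: [0.5316, 0.1475, 0.1122]
orientation: [-0.002, 0.0, 1.0, -0.0]
wrist_force: [-0.3, -0.7, -0.7]
finger_gap: 0.0856
grip_force: 0.0
```

>>> servo_tool:
  increments:
    - {"grip": 0, "x": 0, "y": 0, "z": -20, "roll": 0}
    - {"grip": 0, "x": 0, "y": 0, "z": -30, "roll": 0}
    - {"grip": 0, "x": 0, "y": 0, "z": -30, "roll": 0}
    - {"grip": 0, "x": 0, "y": 0, "z": 0, "roll": 0}
    - {"grip": 0, "x": 0, "y": 0, "z": 0, "roll": 0}

```text
clock: 7.07
tcp_pos: [0.5345, 0.1479, 0.1963]
orientation: [0.003, 0.0, 1.0, 0.0]
wrist_force: [-0.8, 0.2, -0.3]
finger_gap: 0.0857
grip_force: 0.0
```

Run:
```python
from h import *
s=env.get_state(); i=env.read_camera("wrist"); save("w2.png",i)
print(s["clock"],s["tcp_pos"],s["orientation"])
g=cv2.inRange(i[200:330,260:380],(215,)*3,(255,)*3)
c=max(cv2.findContours(g,0,2)[0],key=cv2.contourArea);print(cv2.minEnclosingCircle(c))
```

```text
7.0667 [0.53446257 0.1479434  0.19628673] [2.57516646e-03 2.48441696e-04 9.99996590e-01 3.55344251e-04]
((59.19230651855469, 53.0), 20.429115295410156)
```

View pics/w2.png

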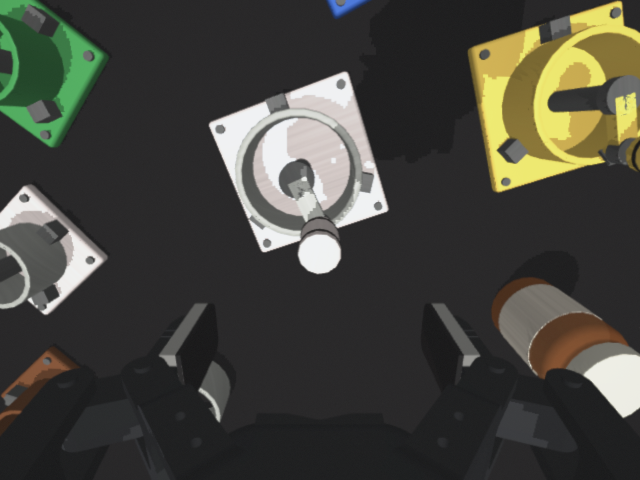

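The knob's top is at (319,253), back at its starting heading and a degree or two past it. It is up, with the stem ring showing below it, and the gripper is clear.

```bash
python3 -c "
from h import *
print(env.hand_in())"
```

```text
the job is handed in; nothing more can be done
None
```

I pressed the wide sleeve's knob down, walked it one full counter-clockwise circle back to its start and released it; it sprang up, nothing else was touched, and I handed the job in at about 7 s (no verdict was returned).

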